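# Open the latched nozzle case for a spray gun nozzle change

## Robot

A 7-joint arm with a two-finger parallel gripper is mounted at the origin on the work surface; the furniture and walls round the work are solid. World frame = base frame: x ahead of the robot, y to its left, z up, the work surface at z = 0. Lengths are in m, angles in rad, forces in N, time in s.
With the tool pointing down it reaches from about 0.4 to 0.85 m from the base axis. Payload 10.4 kg.
Tool frame: the origin (TCP) lies on the mounting face of the last link; the fingertips stand 173 mm ahead of it and the grasp point (between the pads) lies 155 mm ahead of it (manip.tip_extent is the distance from the TCP to the fingertips, in m); z points along the fingers, y is the line along which they close (so a half turn about z gives the same grasp; the last joint's range is limited). The gripper opens to 85 mm and grips with 20 to 120 N. Pads are 22 mm wide; open, the fingers measure 114 mm over their backs; the gripper's body (76 mm by 85 mm) begins 54 mm behind the grasp point. The pads swing forward as they close: fully open they stand 13 mm farther back than shut.
Start: joints at [-1.277, 0.332, -0.065, 1.46, 0.022, 1.35, -0.088], TCP at [0.195, 0.594, 0.405] pointing down, gripper open.
Joint ranges: [-2.6, 2.6], [-0.5, 2.12], [-1.47, 1.34], [0.16, 2.42], [-1.27, 4.41], [0.06, 2.06], [-2.6, 2.6]. Speed limits (rad/s): [2.22, 2.22, 2.79, 2.79, 3.14, 3.14, 3.14].

## Interface

Orientations are given as a unit quaternion [x, y, z, w].
In Python, from workcell import manip gives the robot as it stands.
- The arm moves only by the tool move_arm, never from a script. Its argument "plan" is one flat list of numbers, 7 for each row, row after row: the turn, a rotation vector about the tool's x, y, z in rad, then the shift along the tool's x, y, z in m, then the finger opening in m, from 0 to 0.0854. In form: [ax, ay, az, dx, dy, dz, gripper, ax, ay, az, dx, dy, dz, gripper, ...]. A call has 1 to 12 rows; each row is the pose to reach, as a shift and turn from the pose commanded when the call began, along the tool's axes at that moment; what a row does not reach only later rows make up. A row lasts 1/8 s, in which the tool goes at most 62.5 mm and 10.7 degrees, less where a joint would pass 70% of its speed; a pose out of reach is approached as far as the arm can. A call with a gripper value outside its range is refused whole. The fingers move at their own pace and stop on an object; "squeeze" is the grip in N (left out, the last holds). Time passes only in rows, so rows that repeat a pose let the fingers close. It gives the time, the measured TCP pose, the force, the opening and the grip force at its end, in the units of the state.
- manip.get_obs(): the state, without advancing time (a new reading comes with each control period).
- manip.camera(name): name is "scene" or "side" or "wrist"; returns a dict with "color" (420x560x3 uint8, red, green, blue), "fx", "fy", "cx", "cy" (pixels), "dist" ([k1, k2, p1, p2, k3] as OpenCV has them; the pictures are not rectified), "cam_to_world" (4x4, takes a point from camera to world coordinates); the wrist camera has in their place "mount" (4x4, takes a point from camera to tool coordinates, whose origin is the TCP and whose axes are the flange's). Camera axes: x right, y down, z forward; pixel columns grow to the right and rows downward; lengths in m; the calibration is good to about 2 mm. A picture is of the moment at which its call begins: read the wrist's pose just before it. There is no depth.
- manip.hand_in(): hands the job in; it is judged then, once.
Trained networks look in a picture, given as the dict that the camera call returned (one of the last four; its "shot" number tells which), for a name from the list of things; names that differ only in an ending like _2 or _b are one class to them, and where a whole thing is asked for, a point or a joint stands for the part that bears it (a point fixed in the world has none). Each returns a list of dicts, best first, with "conf" (0 to 1); they miss things now and then, are a little off and sometimes report something else, mostly with a low value. They report only what shows in the picture. A call takes as long as a camera call.
- manip.look_for(picture, label): "position" ([x, y, z] in m, in the coordinates of the camera as it stood for that picture, good to about 4 mm: the middle of the surface that is visible of it).
- manip.silhouettes(picture, label): "pixels" (420x560 bool, what is visible of it).
- manip.tip_of(picture, label): "position" ([x, y, z] in m, in the coordinates of the camera as it stood for that picture, good to about 4 mm: a listed point, or the origin of a listed thing).
The state is a dict: "clock": time; "joint_pos": joint angles; "joint_velocities": joint speeds; "tau": joint torques, N m; "position": TCP position; "ee_rot": TCP orientation; "ft_force": force on the tool from outside, world axes, zero at the start; "torque": the same for the moment, N m; "grip_width": opening from 0.0 (shut) to 1.0 (fully open); "grasp_force": force on a finger pad.
Only numpy, scipy, OpenCV 4.12 (cv2) and the standard library are available. Lean on these libraries where they do the work, as an engineer would, in place of code of your own. Each camera call takes 0.05 s, during which the arm holds its last target. There are 200 camera calls.

## Task

I am about to fit another nozzle to the spray gun: press down the yellow release tab on the front of the black nozzle case so that its sprung lid pops up, then push the lid all the way back until it rests against its stop, and leave it open. Do it with the fingertips only, without gripping or forcing anything, and leave the air cap, the old brass nozzle and the sample tin standing where they are.

Things in the scene. Friction and masses are not known exactly. Their poses are not given: they have to be found in the camera images.
- case: the black nozzle case with its grey foot plate, screwed down on a dark bench mat 5 thick (it cannot move). The case is 100 deep (x) x 150 wide (y) and 48 high, on a foot plate 112 x 178 x 4. Origin: centre of the foot plate's underside, on the mat. +x points from the front (tab, towards the robot) to the back (hinge), +y along the width, z up. The top of the shut lid is 52 above the origin, the rim of the open lower half 36. A well 28 deep with the nozzle set lies inside
- case_latch (a joint): the yellow latch, a rocker on a pin across the front of the case (pin 62.5 in front of the origin, 26 above it): rad, 0 at rest, 0.24 fully pressed. Pressing its thumb tab down tips its hooked nose forward off the front edge of the lid; it lets go at about 0.12. At the tab's point it takes about 2.5 N to start and 4 N at the end of 6 mm of travel; it springs back to 0 when let go
- case_tab (a point): middle of the ribbed part of the yellow thumb tab, on its upper face, 89.5 in front of the case's origin and 31 above it. The tab is 24 wide, 4 thick and sticks out level 36 to the front from the pin; the latch's upright arm rises 24 behind this point. Axes as the case's when at rest
- nozzle_case_lid (a joint): the lid, hinged along the back of the case: rad, 0 shut, 1.745 (100 degrees) against its stop. When the latch lets go, a wire spring lifts it within half a second to about 0.8 (46 degrees) and holds it there; beyond that it only moves when pushed (0.12 kg, light friction, under 2 N at its front edge), sinks back to 0.8 if let go before about 1.05, and stays where it is left after that
- case_hinge (a point): middle of the lid's hinge line, 53 behind the case's origin and 37 above it; the hinge runs along the case's y, axes as the case's
- case_lid_edge (a point): middle of the lower front edge of the lid, 102.5 in front of the hinge line and 1 above it when shut; moves with the lid. The lid is a shallow shell 150 wide with an upright rim 13 high all round and a plate 2 thick on top, open underneath; when the lid has sprung to 0.8 rad this edge stands about 73 above the hinge line and 71 in front of it, so that the front 30 of the well are open from above
- air_cap: loose air cap of the spray gun, white on a brass ring, 30 across and 24 high, on the mat to the left of the tab; origin in the middle of its underside. To be left alone
- old_nozzle: loose brass fluid nozzle, 16 across and 26 high, standing upright on the mat to the right of the tab; origin in the middle of its underside. To be left alone
- sample_tin: loose closed sample tin, white with a blue label, 67 across and 73 high, on the mat at the right of the case; origin in the middle of its underside. To be left alone

How it is judged:
On the way, in this order (a step that is already met when the one before it is completed fails the run):
1. a finger presses the yellow tab down (value of joint case_latch above 0.08 rad and contact force between the fingers and case_latch_c2 above 0.3 N).
2. the lid springs up ajar (value of joint nozzle_case_lid above 0.6 rad), for 0.1 s.
3. the lid is pushed back to its stop (value of joint nozzle_case_lid above 1.65 rad), for 0.2 s.
At the end, for the whole second after the job is handed in: the lid stands open within 0.1 rad of its stop (above 1.65 rad), the tab has sprung back (below 0.04 rad), and the air cap, the old nozzle and the sample tin stand upright (within 0.2 rad) within 15 mm of where they were (value of joint nozzle_case_lid above 1.65 rad and value of joint case_latch below 0.04 rad and distance of each of air_cap, old_nozzle, sample_tin from where it was at the start of the episode below 0.015 m and angle between each of air_cap, old_nozzle, sample_tin's own z axis and vertical below 0.2 rad); the robot touches nothing.
It fails at once if the case is forced: the fingers press on it with over 40 N (contact force between the fingers and case above 40 N).
It fails at once if the air cap is lifted, carried or shoved (moved over 15 mm) (distance of air_cap from where it was at the start of the episode above 0.015 m).
It fails at once if the old nozzle is lifted, carried or shoved (moved over 15 mm) (distance of old_nozzle from where it was at the start of the episode above 0.015 m).
It fails at once if the sample tin is lifted, carried or shoved (moved over 15 mm) (distance of sample_tin from where it was at the start of the episode above 0.015 m).
It also fails if it takes over 42 s, if anything falls off the work surface, if the arm or the gripper's body presses on something with over 40 N, if the wrist force passes 120 N, or if a joint passes its speed limit or range.

## Working session

There is one attempt and no reset: what is moved stays moved. The work goes in short steps, Python scripts to look and compute and a tool call to move; the robot and the scene stay as the last step left them, time stands still between calls to the robot, and variables do not carry over. Pictures are saved under pics/ and viewed, at most 10 in all, crops included, and the job is handed in when it is done.

Besides the shell and the picture viewer there is one more tool, called after "Call:" as a command line: name --argument value ..., lists and objects as JSON in quotes. move_arm: Moves the arm, as the interface text tells. Its arguments: {"type":"object","properties":{"plan":{"type":"array","items":{"type":"number"}},"squeeze":{"type":"number"}},"required":["plan"]}

```bash
ls; mkdir -p pics; cat > h.py <<'E'
import numpy as np, cv2
from scipy.spatial.transform import Rotation as R
from workcell import manip
def T(o):
    M=np.eye(4); M[:3,:3]=R.from_quat(o["ee_rot"]).as_matrix(); M[:3,3]=o["position"]; return M
def shot(n):
    o=manip.get_obs(); p=manip.camera(n)
    p["W"]=p["cam_to_world"] if "cam_to_world" in p else T(o)@p["mount"]
    return p
def w(p,x): return (p["W"]@np.r_[x,1])[:3]
E
python3 - <<'E'
from h import *
o=manip.get_obs(); print({k:np.round(v,3) for k,v in o.items()}); print(T(o).round(3))
ims=[]
for c in ["scene","side"]:
    p=shot(c); ims.append(p["color"])
    for l in ["case","case_tab","case_hinge","case_lid_edge","air_cap","old_nozzle","sample_tin"]:
        r=manip.tip_of(p,l)
        print(c,l,[(w(p,d["position"]).round(4).tolist(),round(d["conf"],2)) for d in r[:2]])
    cv2.imwrite(f"pics/{c}0.png",p["color"][...,::-1])
E
```

```text
pics
{'clock': np.float64(0.0), 'joint_pos': array([-1.277,  0.333, -0.065,  1.461,  0.022,  1.35 , -0.088]), 'joint_velocities': array([ 0.001, -0.001, -0.   , -0.002, -0.001, -0.   ,  0.001]), 'tau': array([-1.0000e-03, -6.2546e+01,  4.9000e-02, -3.9160e+01,  1.6000e-02,
        1.0000e-02, -0.0000e+00]), 'position': array([0.195, 0.594, 0.404]), 'ee_rot': array([ 0.158,  0.987, -0.001, -0.   ]), 'ft_force': array([-0.058,  0.241,  0.109]), 'torque': array([-0.024,  0.022, -0.006]), 'grasp_force': np.float64(0.0), 'grip_width': np.float64(0.999)}
[[-0.95   0.311 -0.     0.195]
 [ 0.311  0.95  -0.001  0.594]
 [-0.    -0.001 -1.     0.404]
 [ 0.     0.     0.     1.   ]]
scene case [([0.5202, 0.0348, 0.0061], 0.82)]
scene case_tab [([0.4314, 0.0165, 0.0363], 0.65)]
scene case_hinge [([0.5681, 0.0411, 0.0414], 0.66)]
scene case_lid_edge [([0.4733, 0.0236, 0.042], 0.63)]
scene air_cap [([0.4279, 0.0958, 0.0062], 0.84)]
scene old_nozzle [([0.4631, -0.0551, 0.0078], 0.54)]
scene sample_tin [([0.5534, -0.1735, 0.0034], 0.7)]
side case [([0.5221, 0.0322, 0.0029], 0.78)]
side case_tab [([0.4335, 0.0136, 0.0373], 0.41)]
side case_hinge [([0.5747, 0.0424, 0.0435], 0.63)]
side case_lid_edge [([0.474, 0.0197, 0.0448], 0.67)]
side air_cap [([0.4269, 0.092, -0.0008], 0.55)]
side old_nozzle [([0.4681, -0.0631, 0.0055], 0.38)]
side sample_tin [([0.5553, -0.1783, 0.0027], 0.62)]
```

View pics/scene0.png

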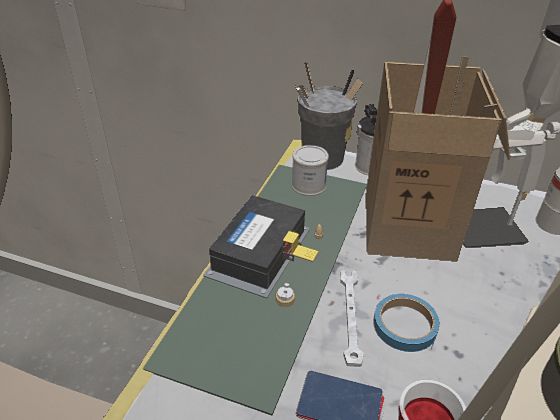

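View pics/side0.png

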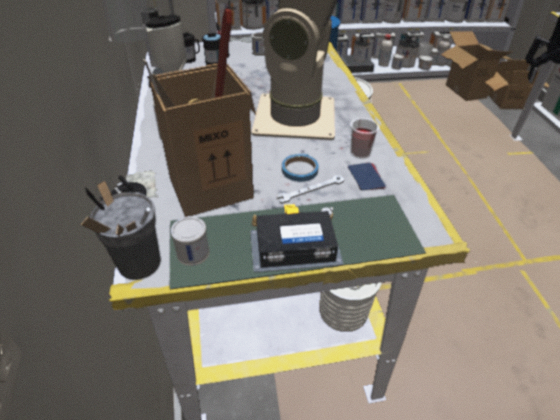

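Both views show the black case on the mat with its tab towards the robot: scene tab at about (305,253), air cap (285,293), nozzle (319,231), tin (310,170). The networks agree with the picture. I'll work out the approach next and check where the tall box stands.

```bash
cat >> h.py <<'E'
def ray(p,uv,z):
    K=np.array([[p["fx"],0,p["cx"]],[0,p["fy"],p["cy"]],[0,0,1]])
    q=cv2.undistortPoints(np.array([[uv]],float),K,np.array(p["dist"]))[0,0]
    d=p["W"][:3,:3]@np.r_[q,1]; c=p["W"][:3,3]; return (c+d*(z-c[2])/d[2]).round(3)
C=np.array([.521,.0335,.005]); YAW=0.19
def c2w(v): return C+R.from_euler("z",YAW).apply(v)
def rel(tip):   # tool-frame shift to put shut fingertips at a case-frame point, tool down, y along case y
    o=manip.get_obs(); M=T(o); g=c2w(np.array(tip,float))+[0,0,.173]
    Y=M[:3,1]; a=np.arctan2(Y[1],Y[0]); da=(YAW+np.pi/2-a+np.pi/2)%np.pi-np.pi/2
    print("shift",(M[:3,:3].T@(g-M[:3,3])).round(4),"az",round(-da,3),"ext",manip.tip_extent,"zaxis",M[:3,2].round(3),"F",np.round(o["ft_force"],1),"t",o["clock"])
E
python3 - <<'E'
from h import *
p=shot("side")
for uv in [(250,197),(187,208),(165,165)]: print(ray(p,uv,0))
rel([-.0925,0,.13])
E
```

```text
[ 0.371 -0.083  0.   ]
[ 0.421 -0.221  0.   ]
[ 0.268 -0.317  0.   ]
shift [-0.4038 -0.4758  0.0967] az -0.507 ext 0.1734 zaxis [-0.  0. -1.] F [-0.5  0.2 -0.2] t 0.85
```

Call:
move_arm --plan '[0, 0, -0.04, -0.03, -0.036, 0, 0, 0, 0, -0.08, -0.065, -0.076, 0, 0, 0, 0, -0.13, -0.1, -0.118, 0, 0, 0, 0, -0.17, -0.135, -0.16, 0, 0, 0, 0, -0.21, -0.17, -0.2, 0, 0, 0, 0, -0.26, -0.205, -0.242, 0, 0, 0, 0, -0.3, -0.24, -0.283, 0, 0, 0, 0, -0.35, -0.275, -0.324, 0, 0, 0, 0, -0.39, -0.31, -0.365, 0, 0, 0, 0, -0.43, -0.345, -0.406, 0.01, 0, 0, 0, -0.47, -0.375, -0.445, 0.02, 0, 0, 0, -0.507, -0.404, -0.476, 0.03, 0]'

```text
clock: 2.35
position: [0.4305, 0.0137, 0.3747]
ee_rot: [-0.095, 0.995, 0.0, 0.001]
ft_force: [0.5, 1.2, -0.4]
grip_width: 0.002
grasp_force: 0.0
```

```bash
python3 - <<'E'
from h import *
rel([-.0925,0,.13])
p=shot("wrist"); cv2.imwrite("pics/w1.png",p["color"][...,::-1])
for l in ["case","case_tab","case_hinge","case_lid_edge","air_cap","old_nozzle"]:
    print(l,[(w(p,d["position"]).round(4).tolist(),round(d["conf"],2)) for d in manip.tip_of(p,l)[:2]])
print(c2w(np.array([-.0895,0,.031])), c2w(np.array([.053,0,.037])))
cv2.imwrite("pics/s1.png",shot("scene")["color"][...,::-1])
E
```

```text
shift [-0.      0.0023  0.0667] az 0.001 ext 0.1734 zaxis [ 0.001  0.001 -1.   ] F [ 0.5  1.2 -0.4] t 2.35
case [([0.5213, 0.0307, 0.0048], 0.82)]
case_tab [([0.4339, 0.0182, 0.0349], 0.87)]
case_hinge []
case_lid_edge [([0.4714, 0.0187, 0.0442], 0.85)]
air_cap [([0.4279, 0.0938, 0.0053], 0.75)]
old_nozzle [([0.4588, -0.06, 0.0041], 0.74)]
[0.43311062 0.01659713 0.036     ] [0.57304622 0.04350952 0.042     ]
```

View pics/w1.png

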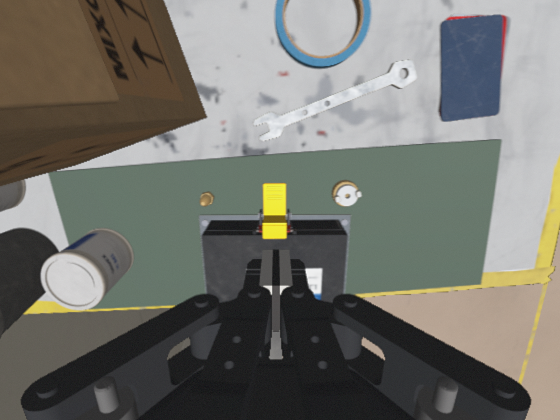

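View pics/s1.png

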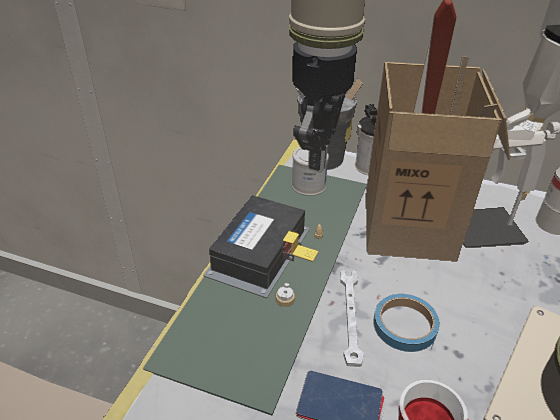

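The wrist view shows the tab at (275,205), in line with the shut fingers (x≈276). The case edges are square to the picture and the old nozzle (206,199) and air cap (346,193) are clear. Now I'll go down over the tab.

Call:
move_arm --plan '[0, 0, 0, 0, 0.001, 0.03, 0, 0, 0, 0, 0, 0.002, 0.07, 0, 0, 0, 0, 0, 0.002, 0.11, 0, 0, 0, 0, 0, 0.002, 0.14, 0, 0, 0, 0, 0, 0.002, 0.155, 0, 0, 0, 0, 0, 0.002, 0.16, 0, 0, 0, 0, 0, 0.002, 0.16, 0]'

```text
clock: 3.62
position: [0.4303, 0.0179, 0.2153]
ee_rot: [-0.095, 0.995, 0.0, 0.0]
ft_force: [0.7, 0.2, -0.1]
grip_width: -0.0
grasp_force: 0.0
```

Call:
move_arm --plan '[0, 0, 0, 0, 0, 0.002, 0, 0, 0, 0, 0, 0, 0.004, 0, 0, 0, 0, 0, 0, 0.006, 0, 0, 0, 0, 0, 0, 0.007, 0, 0, 0, 0, 0, 0, 0.007, 0]'

```text
clock: 4.25
position: [0.4299, 0.0177, 0.2077]
ee_rot: [-0.095, 0.995, 0.0, -0.0]
ft_force: [-1.0, 0.0, 3.7]
grip_width: -0.001
grasp_force: 1.4
```

```bash
python3 - <<'E'
from h import *
rel([-.0925,0,.031])
p=shot("side"); cv2.imwrite("pics/s2.png",cv2.resize(p["color"][170:290,200:380,::-1],None,fx=4,fy=4))
E
```

```text
shift [ 0.0001 -0.0017 -0.0013] az 0.0 ext 0.1734 zaxis [-0.  0. -1.] F [-1.   0.   3.7] t 4.25
```

View pics/s2.png

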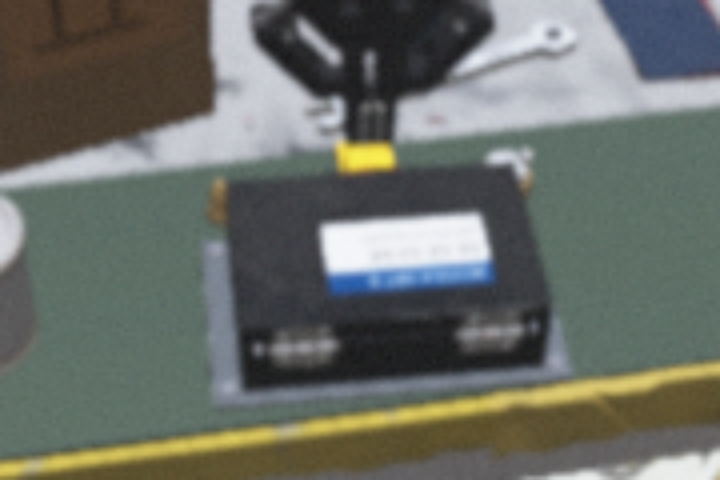

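The picture shows the fingertips behind the yellow nose at (365,140), with the lid still shut. The force reads 3.7 N, so contact is made. I'll press 3.5 mm further.

Call:
move_arm --plan '[0, 0, 0, 0, 0, 0.0015, 0, 0, 0, 0, 0, 0, 0.003, 0, 0, 0, 0, 0, 0, 0.0035, 0, 0, 0, 0, 0, 0, 0.0035, 0, 0, 0, 0, 0, 0, 0.0035, 0, 0, 0, 0, 0, 0, 0.0035, 0]'

```text
clock: 5.05
position: [0.4298, 0.0177, 0.2041]
ee_rot: [-0.095, 0.995, 0.0, -0.0]
ft_force: [-3.9, 0.7, 6.6]
grip_width: -0.001
grasp_force: 2.7
```

```bash
python3 - <<'E'
from h import *
rel([-.0925,0,.031])
p=shot("side"); cv2.imwrite("pics/s3.png",cv2.resize(p["color"][170:290,200:380,::-1],None,fx=4,fy=4))
for l in ["case_lid_edge"]: print(l,[(w(p,d["position"]).round(4).tolist(),round(d["conf"],2)) for d in manip.tip_of(p,l)[:2]])
E
```

```text
shift [-0.     -0.0017 -0.0049] az 0.0 ext 0.1734 zaxis [-0.  0. -1.] F [-3.9  0.7  6.6] t 5.05
case_lid_edge [([0.5011, 0.0273, 0.1158], 0.9)]
```

View pics/s3.png

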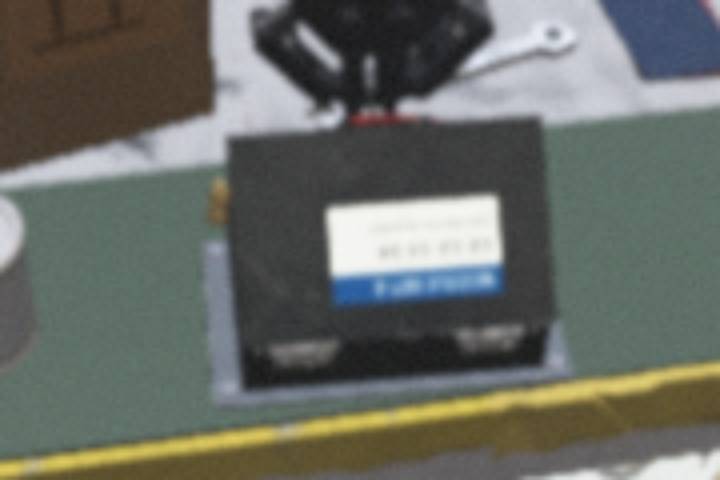

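The lid has sprung up: its edge is at (0.501, 0.027, 0.116), as expected for 0.8 rad. Now I'll lift, then push it back.

Call:
move_arm --plan '[0, 0, 0, 0.003, 0, -0.015, 0, 0, 0, 0, 0.003, 0, -0.035, 0, 0, 0, 0, 0.003, 0, -0.055, 0, 0, 0, 0, 0.003, 0, -0.068, 0, 0, 0, 0, -0.01, 0, -0.07, 0, 0, 0, 0, -0.025, 0, -0.07, 0, 0, 0, 0, -0.04, 0, -0.07, 0, 0, 0, 0, -0.052, 0, -0.07, 0, 0, 0, 0, -0.056, 0, -0.07, 0, 0, 0, 0, -0.056, 0, -0.07, 0]'

```text
clock: 6.4
position: [0.485, 0.0283, 0.2739]
ee_rot: [-0.095, 0.995, -0.0, -0.0]
ft_force: [1.0, -0.2, -0.4]
grip_width: -0.002
grasp_force: 0.0
```

```bash
python3 - <<'E'
from h import *
rel([-.029,0,.095])
p=shot("scene"); cv2.imwrite("pics/s4.png",cv2.resize(p["color"][150:310,180:360,::-1],None,fx=3.6,fy=3.6))
for l in ["case_lid_edge","case_tab"]: print(l,[(w(p,d["position"]).round(4).tolist(),round(d["conf"],2)) for d in manip.tip_of(p,l)[:2]])
E
```

```text
shift [-0.0074 -0.0017  0.0009] az 0.0 ext 0.1734 zaxis [-0.001 -0.    -1.   ] F [ 1.  -0.2 -0.4] t 6.4
case_lid_edge [([0.5074, 0.0307, 0.1153], 0.8)]
case_tab [([0.4365, 0.0156, 0.0322], 0.8)]
```

View pics/s4.png

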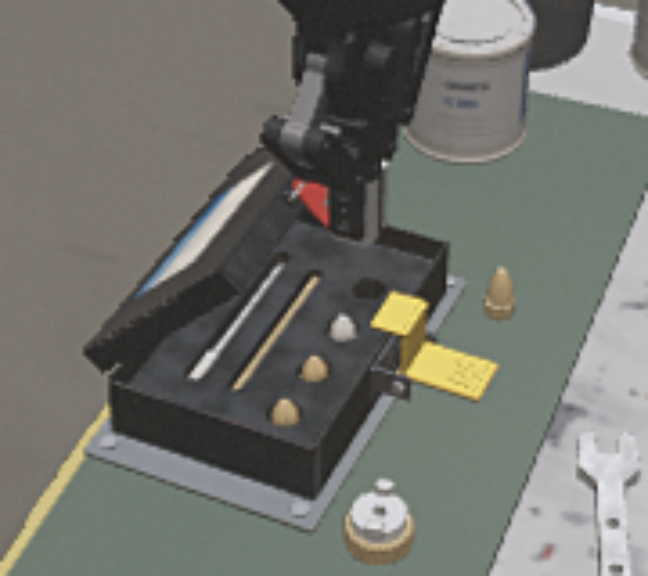

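The lid is ajar and the tab has sprung back. The fingertips are inside the opening in front of the lid's red-marked front edge (315,200). Pushing it back, and raising the tips as the edge rises.

Call:
move_arm --plan '[0, 0, 0, -0.007, 0, 0, 0, 0, 0, 0, -0.014, 0, -0.001, 0, 0, 0, 0, -0.021, 0, -0.003, 0, 0, 0, 0, -0.028, 0, -0.006, 0, 0, 0, 0, -0.035, 0, -0.009, 0, 0, 0, 0, -0.042, 0, -0.012, 0, 0, 0, 0, -0.049, 0, -0.015, 0, 0, 0, 0, -0.056, 0, -0.017, 0, 0, 0, 0, -0.063, 0, -0.019, 0, 0, 0, 0, -0.07, 0, -0.02, 0, 0, 0, 0, -0.077, 0, -0.02, 0, 0, 0, 0, -0.081, 0, -0.02, 0]'

```text
clock: 8.05
position: [0.5649, 0.0437, 0.2941]
ee_rot: [-0.095, 0.995, -0.0, 0.0]
ft_force: [-0.5, 0.6, 0.1]
grip_width: -0.001
grasp_force: 0.1
```

```bash
python3 - <<'E'
from h import *
rel([.06,0,.115])
p=shot("scene"); cv2.imwrite("pics/s5.png",cv2.resize(p["color"][130:310,180:360,::-1],None,fx=3.3,fy=3.3))
for l in ["case_lid_edge"]: print(l,[(w(p,d["position"]).round(4).tolist(),round(d["conf"],2)) for d in manip.tip_of(p,l)[:2]])
for t in (1.4,1.57,1.65,1.745): print(t,c2w(np.array([.053-.1025*np.cos(t),0,.037+.1025*np.sin(t)])).round(3))
E
```

```text
shift [-0.015  -0.0018  0.0011] az 0.0 ext 0.1734 zaxis [ 0. -0. -1.] F [-0.5  0.6  0.1] t 8.05
case_lid_edge [([0.5771, 0.0436, 0.1408], 0.85)]
1.4 [0.556 0.04  0.143]
1.57 [0.573 0.043 0.144]
1.65 [0.581 0.045 0.144]
1.745 [0.59  0.047 0.143]
```

View pics/s5.png

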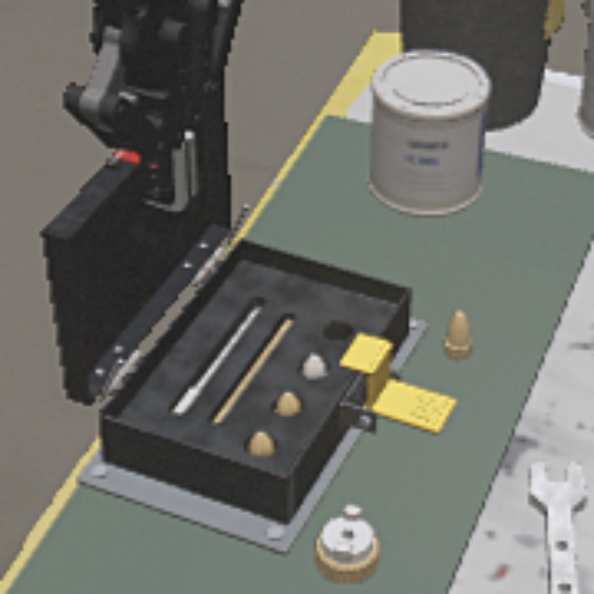

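The lid now stands roughly upright, with the fingers on its front edge at (160,180). I'll push on slowly to the stop, watching the force.

Call:
move_arm --plan '[0, 0, 0, -0.003, 0, 0, 0, 0, 0, 0, -0.006, 0, 0, 0, 0, 0, 0, -0.009, 0, 0, 0, 0, 0, 0, -0.011, 0, 0, 0, 0, 0, 0, -0.012, 0, 0, 0]'

```text
clock: 8.78
position: [0.5764, 0.0459, 0.2942]
ee_rot: [-0.095, 0.995, 0.0, 0.0]
ft_force: [0.1, -1.4, -0.5]
grip_width: -0.004
grasp_force: 0.0
```

Call:
move_arm --plan '[0, 0, 0, -0.001, 0, 0, 0, 0, 0, 0, -0.002, 0, 0, 0, 0, 0, 0, -0.002, 0, 0, 0]'

```text
clock: 9.15
position: [0.5782, 0.0463, 0.2942]
ee_rot: [-0.095, 0.995, 0.0, 0.0]
ft_force: [-0.0, -0.5, -0.3]
grip_width: -0.002
grasp_force: 0.0
```

Call:
move_arm --plan '[0, 0, 0, -0.001, 0, 0, 0, 0, 0, 0, -0.002, 0, 0, 0, 0, 0, 0, -0.002, 0, 0, 0]'

```text
clock: 9.52
position: [0.5798, 0.0465, 0.2941]
ee_rot: [-0.095, 0.995, 0.0, -0.001]
ft_force: [-5.7, -0.4, 2.9]
grip_width: -0.0
grasp_force: 2.6
```

```bash
python3 - <<'E'
from h import *
rel([.06,0,.115])
for c in ("scene","side"):
    p=shot(c)
    for l in ["case_lid_edge","case_hinge"]: print(l,[(w(p,d["position"]).round(4).tolist(),round(d["conf"],2)) for d in manip.tip_of(p,l)[:2]])
E
```

```text
shift [ 0.0002 -0.0017  0.0011] az 0.0 ext 0.1734 zaxis [-0.001 -0.    -1.   ] F [-5.7 -0.4  2.9] t 9.525
case_lid_edge [([0.5934, 0.0499, 0.1418], 0.89)]
case_hinge [([0.5692, 0.0438, 0.0439], 0.96), ([0.4623, -0.0588, 0.0062], 0.25)]
case_lid_edge [([0.592, 0.0473, 0.1479], 0.98)]
case_hinge [([0.5729, 0.041, 0.0436], 0.68)]
```

The force jumped to 5.7 N, and the lid edge is at x≈0.592 (expected 0.590 at the stop), so the lid is against its stop. I'll hold briefly, then back off and rise.

Call:
move_arm --plan '[0, 0, 0, 0, 0, 0, 0, 0, 0, 0, 0, 0, 0, 0, 0, 0, 0, 0.006, 0, 0, 0, 0, 0, 0, 0.02, 0, 0, 0, 0, 0, 0, 0.045, 0, -0.005, 0, 0, 0, 0, 0.07, 0, -0.03, 0, 0, 0, 0, 0.09, 0, -0.07, 0, 0, 0, 0, 0.1, 0, -0.11, 0, 0, 0, 0, 0.1, 0, -0.13, 0, 0, 0, 0, 0.1, 0, -0.13, 0]'

```text
clock: 11.08
position: [0.4817, 0.0274, 0.4253]
ee_rot: [-0.095, 0.995, 0.001, 0.002]
ft_force: [-0.5, -0.0, -0.4]
grip_width: -0.004
grasp_force: 0.0
```

```bash
python3 - <<'E'
from h import *
p=shot("scene"); cv2.imwrite("pics/s6.png",cv2.resize(p["color"][130:310,180:360,::-1],None,fx=3.3,fy=3.3))
for q in (p,shot("side")):
  for l in ["case_lid_edge","case_tab","air_cap","old_nozzle","sample_tin"]: print(l,[(w(q,d["position"]).round(4).tolist(),round(d["conf"],2)) for d in manip.tip_of(q,l)[:1]])
E
```

```text
case_lid_edge [([0.4278, 0.0941, 0.0075], 0.6)]
case_tab [([0.434, 0.0155, 0.0346], 0.88)]
air_cap [([0.4278, 0.0972, 0.0085], 0.92)]
old_nozzle [([0.465, -0.058, 0.0043], 0.56)]
sample_tin [([0.5553, -0.1716, 0.0078], 0.83)]
case_lid_edge [([0.5921, 0.045, 0.1421], 0.6)]
case_tab [([0.4319, 0.0151, 0.0372], 0.51)]
air_cap [([0.4306, 0.0929, 0.0043], 0.57)]
old_nozzle [([0.4683, -0.0664, 0.0091], 0.6)]
sample_tin [([0.5532, -0.1786, 0.0018], 0.59)]
```

View pics/s6.png

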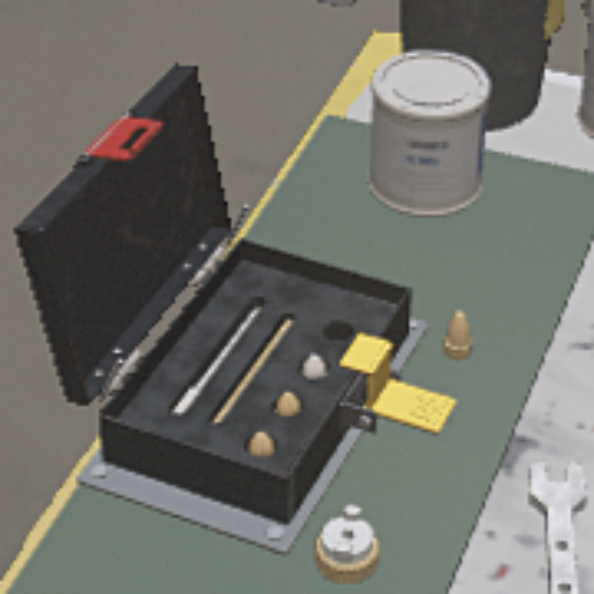

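The lid leans back at its stop (edge at about (125,140)). The tab is level again, the loose parts haven't moved, and the robot is clear, so I'm handing in.

```bash
python3 -c "
from workcell import manip
print(manip.hand_in())"
```

```text
the job is handed in; nothing more can be done
None
```

I pressed the tab, the lid popped up, and I pushed it back to its stop with the fingertips; it was standing open with the tab sprung back and the air cap, old nozzle and tin unmoved when I handed in (no verdict was returned).

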